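# Load screw caps into the slot of a cap magazine and shut its slide gate

### The job

Load the cap magazine: with the fingertips, sweep the three loose black screw caps across the pan and through the narrow gate into the slot, one behind the other, until all three are wholly past the gate, then push the gate's knob across until the slide gate is fully shut behind them. Only push the caps, never lift, tip or carry them (their clean insides lie face down on the pan), and leave the cup, the packet and the timer beside the magazine where they are.

Things in the scene. Friction and masses are not known exactly. Their poses are not given: they have to be found in the camera images.
- tray: cap magazine, fixed on the worktop: flat steel pan that narrows through a white funnel into a straight slot. Origin: on the worktop at the middle of the gate; +x along the slot to its closed end, y across, z up. All floors are 3 mm above the worktop. Pan: x -187 to -44 mm, y -93 to 93 mm, rim 10 mm above the worktop. Slot 41 mm wide, x -12 to 117 mm
- gate_mouth (a point): middle of the gate, on the slot's floor (tray x = 0, y = 0, z = 3 mm). The shut gate fills x -2 to 2 mm. Straight white fences at x -44 to -38 mm for |y| over 49 mm; from there 45 degree fences lead in to the slot's mouth at x = -12 mm. Fences, and the slot's rails up to x = 46 mm, stand 12 mm above the worktop, lower than the caps' tops
- slot_end (a point): foot of the end stop that closes the slot: tray x = 117 mm, y = 0, z = 3 mm. From x = 46 mm on the slot has a clear cover, underside 24 mm and top 26 mm above the worktop. Between end stop and shut gate (115 mm) three caps in a row (105 mm) have 10 mm to spare
- gate (a joint): slide gate, m: 0 fully open, 0.052 fully shut (starts at 0 to 0.006, clear of the slot). Slides level along tray -y; moves at about 1 to 2 N and stays where it is left; a cap in its way stops it
- gate_knob (a point): centre of the top of the gate's black upright knob: 12 mm diameter, top 34 mm above the worktop, free to touch from 17 mm up. Open, it stands about 85 mm to the tray's +y side of the slot's middle, shut 33.5 mm. The gate's metal foot reaches 8 mm beyond the knob's centre towards +y, up to 17 mm above the worktop; guides 11 mm high either side
- cap_0: black ribbed screw cap, 35 mm diameter, 18 mm high, about 12 g, open side down on the pan, slides freely; origin at the centre of its underside, z up. The three caps are alike and may go in in any order. At the start one lies near the pan's middle line and one on either side of it, 40 to 52 mm out
- cap_1: black screw cap like cap_0
- cap_2: black screw cap like cap_0
- specimen_cup_1: bystander: white round specimen cup with lid, 55 mm diameter, 59 mm high, on the worktop beside the slot (tray -y side); origin at the centre of its underside
- slide_packet: bystander: small blue and white box of slides, 31x83x57 mm, on the worktop beside the slot's closed end (tray -y side); origin at the centre of its underside
- timer: bystander: flat white timer with buttons, 64x66x18 mm, on the worktop beside the slot's closed end (tray +y side); origin at the centre of its underside
Mind the look-alikes: they are no part of the job. What is shaped like the cap_2 but blue is not meant. Leave any green look-alike of the cap_0 alone.

How it is judged:
By the outcome, as a careful person would: the job done as asked, in the order asked, and still so for the second after the job is handed in, with the robot touching nothing.
It also fails if it takes over 58 s, if anything falls off the work surface, if the arm or the gripper's body presses on something with over 40 N, if the wrist force passes 120 N, or if a joint passes its speed limit or range.

### The arm

A 6-joint arm with a two-finger parallel gripper is mounted at the origin on a cart in front of the work surface, level with it; the furniture and walls round the work are solid. World frame = base frame: x ahead of the robot, y to its left, z up, the work surface at z = 0. Lengths are in m, angles in rad, forces in N, time in s.
With the tool pointing down it reaches from about 0.35 to 0.775 m from the base axis. Payload 5.5 kg.
Tool frame: the origin (TCP) lies at the very end of the fingers, on their centre line; the grasp point (between the pads) lies 19 mm behind it; z points along the fingers, y is the line along which they close (so a half turn about z gives the same grasp; the last joint's range is limited). The gripper opens to 85 mm and grips with 20 to 120 N. Pads are 22 mm wide; open, the fingers measure 114 mm over their backs; the gripper's body (76 mm by 85 mm) begins 54 mm behind the grasp point. The pads swing forward as they close: fully open they stand 13 mm farther back than shut.
Start: joints at [1.207, 0.313, 0.046, 1.304, 0, 1.431], TCP at [0.128, 0.561, 0.231] pointing down, gripper open.
Joint ranges: [-2.76, 2.76], [-0.86, 1.69], [-1.03, 1.26], [-2.2, 2.34], [-1.47, 1.5], [-3.14, 3.14]. Speed limits (rad/s): [2.57, 2.57, 3.14, 3.14, 3.14, 3.14].

### API

Orientations are given as a unit quaternion [w, x, y, z].
In Python, from workcell import env, imaging, ticket gives the robot as it stands. The module is installed in compiled form; this text tells all that it offers.
- The arm moves only by the tool apply_moves, never from a script. Its argument "rows" is a list of rows, each an object with "xyz": the shift along the tool's x, y, z in mm, a list of three; "turn": the turn, a rotation vector about the tool's x, y, z in rad, a list of three; "grip": the opening, from 0 (shut) to 1 (fully open). A call has 1 to 12 rows; each row is the pose to reach, as a shift and turn from the pose commanded when the call began, along the tool's axes at that moment; what a row does not reach only later rows make up. A row lasts 1/12 s, in which the tool goes at most 41.7 mm and 7.16 degrees, less where a joint would pass 70% of its speed; a pose out of reach is approached as far as the arm can. A call with a gripper value outside its range is refused whole. The fingers move at their own pace and stop on an object; "force" is the grip in N (left out, the last holds). Time passes only in rows, so rows that repeat a pose let the fingers close. It gives the time, the measured TCP pose, the force, the opening and the grip force at its end, in the units of the state.
- env.get_state(): the state, without advancing time (a new reading comes with each control period).
- imaging.read_camera(name): name is "scene" or "side" or "wrist"; returns a dict with "color" (420x560x3 uint8, blue, green, red), "z_map" (420x560 float32, m along the optical axis (not along the pixel's ray), 0 where there is no reading), "camera_matrix" (3x3 intrinsics, pixels), "view" (4x4, takes a point from world to camera coordinates). Camera axes: x right, y down, z forward; pixel columns grow to the right and rows downward; lengths in m; the calibration is good to about 2 mm. A picture is of the moment at which its call begins.
- ticket.hand_in(): hands the job in; it is judged then, once.
The state is a dict: "clock": time; "joint_pos": joint angles; "qvel": joint speeds; "tau": joint torques, N m; "tcp_pos": TCP position; "orientation": TCP orientation; "wrist_force": force on the tool from outside, world axes, zero at the start; "ft_torque": the same for the moment, N m; "finger_gap": finger opening in m; "grip_force": force on a finger pad.
Only numpy, scipy, OpenCV 4.12 (cv2) and the standard library are available. Lean on these libraries where they do the work, as an engineer would, in place of code of your own. Each camera call takes 0.05 s, during which the arm holds its last target. There are 200 camera calls.

## Working session

There is one attempt and no reset: what is moved stays moved. The work goes in short steps, Python scripts to look and compute and a tool call to move; the robot and the scene stay as the last step left them, time stands still between calls to the robot, and variables do not carry over. Pictures are saved under pics/ and viewed, at most 10 in all, crops included, and the job is handed in when it is done.

Besides the shell and the picture viewer there is one more tool, called after "Request:" as name(argument=value, ...), one argument or row to a line, values as JSON. apply_moves: Moves the arm, as the interface text tells. Its arguments: {"type":"object","properties":{"rows":{"type":"array"},"force":{"type":"number"}},"required":["rows"]}

```bash
mkdir -p pics; cat > h.py <<'E'
import numpy as np, cv2
from workcell import env, imaging, ticket
def cam(n):
    r=imaging.read_camera(n); return r
def ray(r,u,v,z):
    K=np.array(r["camera_matrix"]);T=np.array(r["view"]);R=T[:3,:3];t=T[:3,3]
    c=-R.T@t; d=R.T@np.linalg.inv(K)@np.array([u,v,1.]); return c+d*(z-c[2])/d[2]
E
python3 - <<'E'
from h import *
s=env.get_state()
for k in s: print(k,np.round(s[k],4))
for n in ["scene","side","wrist"]:
    r=cam(n); cv2.imwrite(f"pics/{n}0.png",r["color"]); 
    T=np.array(r["view"]); print(n,-T[:3,:3].T@T[:3,3], r["camera_matrix"][0][0])
a=[cv2.imread(f"pics/{n}0.png") for n in ["scene","side"]]
E
```

```text
clock 0.0
joint_pos [ 1.2074  0.314   0.045   1.3036 -0.      1.4312]
qvel [ 0.0005 -0.0009 -0.0001 -0.0023  0.0003 -0.0012]
tau [-5.00000e-04 -4.80627e+01  2.98533e+01  1.93000e-02 -4.00000e-04
  0.00000e+00]
tcp_pos [0.1275 0.5602 0.2304]
orientation [-2.000e-04  1.117e-01  9.937e-01 -9.000e-04]
wrist_force [-0.3367  0.4701 -0.4117]
ft_torque [ 0.0243 -0.023   0.0663]
grip_force 0.0
finger_gap 0.0854
scene [ 0.12259161 -0.06732759  0.81678588] 509.22199550624157
side [ 0.17108169 -0.58432693  0.52651901] 402.4802136979397
wrist [0.06338841 0.57569751 0.37394675] 303.23524304276896
```

View pics/scene0.png

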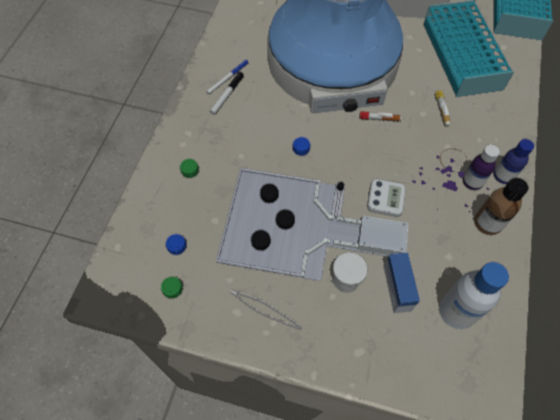

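View pics/side0.png

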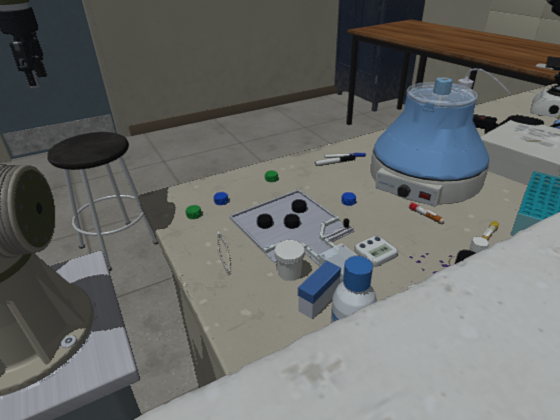

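The scene view shows three black caps in the pan at about (269,193), (285,219) and (261,240), and the knob at (340,186). The slot runs right from about (325,230) to a cover at (383,236). The blue caps at (302,146) and (176,244) and the green caps at (189,168) and (172,287) lie outside the pan, so the three black ones in the pan are meant. I'll confirm that in an enlarged crop.

```bash
python3 - <<'E'
from h import *
r=cam("scene"); im=r["color"]
cv2.imwrite("pics/crop1.png",cv2.resize(im[150:310,205:425],(792,576),interpolation=cv2.INTER_CUBIC))
m=(im.max(2)<50).astype(np.uint8)
n,l,st,c=cv2.connectedComponentsWithStats(m)
for i in range(1,n):
    x,y=c[i]
    if st[i,4]>15 and 215<x<420 and 150<y<300: print("blk",c[i].round(1),st[i], ray(r,x,y,.021).round(4),ray(r,x,y,.034).round(4))
for p in [(241,171),(220,262),(303,273),(316,181),(407,222),(404,253),(360,218),(357,249)]: print(p,ray(r,*p,.01).round(4))
E
```

```text
blk [340.1 185.8] [337 182   7   8  37] [ 0.6163 -0.0483  0.021 ] [ 0.6082 -0.0486  0.034 ]
blk [268.9 193. ] [261 184  17  19 254] [0.5661 0.0723 0.021 ] [0.5588 0.0701 0.034 ]
blk [284.8 219.1] [276 210  18  19 272] [0.5227 0.0306 0.021 ] [0.5161 0.029  0.034 ]
blk [260.4 239.8] [252 231  18  19 282] [0.4724 0.0603 0.021 ] [0.4667 0.0582 0.034 ]
(241, 171) [0.6036 0.138  0.01  ]
(220, 262) [0.4186 0.1163 0.01  ]
(303, 273) [ 0.4378 -0.0249  0.01  ]
(316, 181) [ 0.6209 -0.0026  0.01  ]
(407, 222) [ 0.5821 -0.1792  0.01  ]
(404, 253) [ 0.5209 -0.1836  0.01  ]
(360, 218) [ 0.5671 -0.0969  0.01  ]
(357, 249) [ 0.5062 -0.1039  0.01  ]
```

View pics/crop1.png

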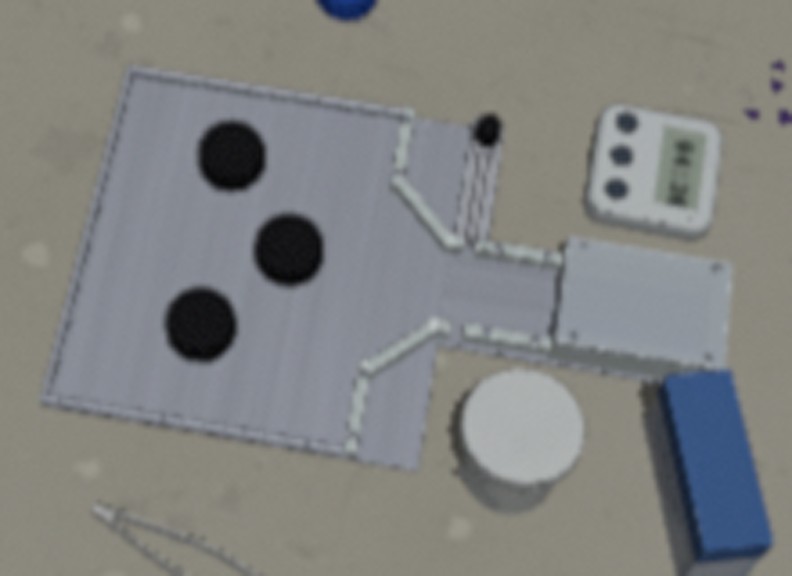

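The crop confirms three black ribbed caps at crop pixels (232,156), (288,250) and (200,324), with the knob at (487,130) and the gate open. Next I'll fit the tray frame.

```bash
cat >> h.py <<'E'
import json,os
def fr():
    d=json.load(open("tray.json")); return np.array(d["o"]),np.array(d["x"]),np.array(d["y"])
def tray(p):
    o,x,y=fr(); d=np.array(p)[:2]-o; return np.round([d@x*1e3,d@y*1e3],1)
def caps(name="scene",zz=.021):
    r=cam(name); im=r["color"]; m=(im.max(2)<50).astype(np.uint8)
    n,l,st,c=cv2.connectedComponentsWithStats(m)
    for i in range(1,n):
        z=.034 if st[i,4]<90 else zz
        t=tray(ray(r,*c[i],z))
        if st[i,4]>15 and -210<t[0]<130 and abs(t[1])<110: print(t,st[i].tolist(),c[i].round(1))
    return im
def tcp():
    s=env.get_state(); q=s["orientation"]
    from scipy.spatial.transform import Rotation as R
    M=R.from_quat([q[1],q[2],q[3],q[0]]).as_matrix(); o,x,y=fr()
    print("t",round(s["clock"],2),"tray",tray(s["tcp_pos"]),"z",round(s["tcp_pos"][2]*1e3,1),"yaw err tool y vs tray y",round(np.arctan2(y[0]*M[1,1]-y[1]*M[0,1],y@M[:2,1]),4),"F",np.round(s["wrist_force"],1),"gap",round(s["finger_gap"],4),"toolz",M[:,2].round(3))
    return s,M
E
python3 - <<'E'
from h import *
r=cam("scene")
P=[((133,70),(-188,94),.01),((46,403),(-188,-94),.01),((398,180),(-44,49),.012),((364,372),(-44,-49),.012),((405,113),(-41,93),.012),((350,452),(-41,-93),.012)]
W=np.array([ray(r,205+a/3.6,150+b/3.6,z)[:2] for (a,b),_,z in P]); T=np.array([t for _,t,_ in P])/1e3
wc,tc=W.mean(0),T.mean(0); H=(T-tc).T@(W-wc); U,S,V=np.linalg.svd(H); R=V.T@U.T
o=wc-R@tc; print(np.linalg.det(R),R,o, ((T@R.T+o-W)*1e3).round(1))
json.dump({"o":o.tolist(),"x":R[:,0].tolist(),"y":R[:,1].tolist()},open("tray.json","w"))
for p in [(566,238),(730,262),(712,366)]: print("cover",tray(ray(r,205+p[0]/3.6,150+p[1]/3.6,.026)))
caps(); s,M=tcp()
y=R[:,1]; 
# target above behind middle cap
for name,t in [("start behind",(-140,0))]:
    w=o+R@np.array(t)/1e3; d=np.array([*w,.09])-s["tcp_pos"]; print(name,w,"tool shift mm",(M.T@d*1e3).round(1))
E
```

```text
1.0000000000000002 [[ 0.09511238  0.99546654]
 [-0.99546654  0.09511238]] [ 0.53036361 -0.05824384] [[-1.4  0.5]
 [ 1.3 -0. ]
 [-5.1  1.9]
 [ 4.1  2. ]
 [-0.5 -2.9]
 [ 1.7 -1.4]]
cover [44.  28.6]
cover [123.7  29.9]
cover [118.6 -26.9]
[-2.2 78.4] [337, 182, 7, 8, 37] [340.1 185.8]
[-126.6   48. ] [261, 184, 17, 19, 254] [268.9 193. ]
[-89.2   0.9] [276, 210, 18, 19, 273] [284.8 219. ]
[-123.5  -46.4] [252, 231, 18, 19, 282] [260.4 239.8]
t 0.3 tray [-654.3 -342.1] z 231.0 yaw err tool y vs tray y 1.2518 F [-0.2 -0.7 -0.2] gap 0.0857 toolz [-0.    -0.001 -1.   ]
start behind [0.51704788 0.08112148] tool shift mm [-486.2 -381.   141.2]
```

Request:
apply_moves(
  rows=[
    {"xyz": [-486, -381, 141], "turn": [0, 0, 1.252], "grip": 0.235},
    {"xyz": [-486, -381, 141], "turn": [0, 0, 1.252], "grip": 0.235},
    {"xyz": [-486, -381, 141], "turn": [0, 0, 1.252], "grip": 0.235},
    {"xyz": [-486, -381, 141], "turn": [0, 0, 1.252], "grip": 0.235},
    {"xyz": [-486, -381, 141], "turn": [0, 0, 1.252], "grip": 0.235},
    {"xyz": [-486, -381, 141], "turn": [0, 0, 1.252], "grip": 0.235},
    {"xyz": [-486, -381, 141], "turn": [0, 0, 1.252], "grip": 0.235},
    {"xyz": [-486, -381, 141], "turn": [0, 0, 1.252], "grip": 0.235},
    {"xyz": [-486, -381, 141], "turn": [0, 0, 1.252], "grip": 0.235},
    {"xyz": [-486, -381, 141], "turn": [0, 0, 1.252], "grip": 0.235},
    {"xyz": [-486, -381, 141], "turn": [0, 0, 1.252], "grip": 0.235},
    {"xyz": [-486, -381, 141], "turn": [0, 0, 1.252], "grip": 0.235},
  ],
)

```text
clock: 1.3
tcp_pos: [0.436, 0.1805, 0.1199]
orientation: [0.0, 0.673, 0.74, 0.0]
wrist_force: [0.9, 0.6, -0.4]
finger_gap: 0.0201
grip_force: 0.0
```

```bash
python3 - <<'E'
from h import *
s,M=tcp(); o,x,y=fr()
w=o+(-.140)*x; d=np.array([*w,.07])-s["tcp_pos"]; print((M.T@d*1e3).round(1))
E
```

```text
t 1.3 tray [-246.7  -71.2] z 119.9 yaw err tool y vs tray y -0.0008 F [ 0.9  0.6 -0.4] gap 0.0201 toolz [ 0.001  0.    -1.   ]
[-106.6   71.3   49.9]
```

Request:
apply_moves(
  rows=[
    {"xyz": [-107, 71, 50], "turn": [0, 0, 0], "grip": 0.235},
    {"xyz": [-107, 71, 50], "turn": [0, 0, 0], "grip": 0.235},
    {"xyz": [-107, 71, 50], "turn": [0, 0, 0], "grip": 0.235},
    {"xyz": [-107, 71, 50], "turn": [0, 0, 0], "grip": 0.235},
    {"xyz": [-107, 71, 50], "turn": [0, 0, 0], "grip": 0.235},
  ],
)

```text
clock: 1.72
tcp_pos: [0.5171, 0.0799, 0.0685]
orientation: [-0.0, 0.674, 0.738, -0.0]
wrist_force: [0.0, 0.4, -0.2]
finger_gap: 0.0205
grip_force: 0.0
```

```bash
python3 - <<'E'
from h import *
tcp(); r=cam("wrist"); cv2.imwrite("pics/w1.png",r["color"])
im=r["color"]; m=(im.max(2)<50).astype(np.uint8)
n,l,st,c=cv2.connectedComponentsWithStats(m)
for i in range(1,n):
    if st[i,4]>200: print(tray(ray(r,*c[i],.021)),tray(ray(r,*c[i],.034)),st[i].tolist(),c[i].round(1))
E
```

```text
t 1.72 tray [-1.388e+02 -1.000e-01] z 68.5 yaw err tool y vs tray y -0.0049 F [ 0.   0.4 -0.2] gap 0.0205 toolz [-0.001 -0.    -1.   ]
[-132.1   52. ] [-137.2   48.6] [333, 216, 53, 51, 2066] [358.7 241.2]
[-37.3  -0.9] [-48.8  -0.7] [0, 221, 560, 199, 56849] [281.1 359.1]
```

View pics/w1.png

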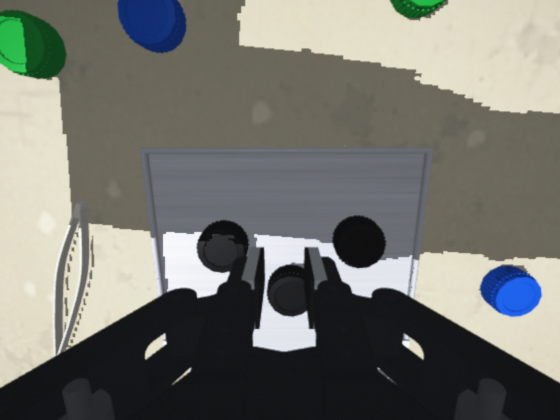

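The wrist view shows the middle cap at (290,290) lying between the half-open fingers, with the side caps at (222,246) and (359,241). I'll lower the fingers and push.

Request:
apply_moves(
  rows=[
    {"xyz": [0, 0, 30], "turn": [0, 0, 0], "grip": 0.235},
    {"xyz": [0, 0, 55], "turn": [0, 0, 0], "grip": 0.235},
    {"xyz": [0, 0, 60], "turn": [0, 0, 0], "grip": 0.235},
    {"xyz": [-10, 0, 60], "turn": [0, 0, 0], "grip": 0.235},
    {"xyz": [-18, 0, 60], "turn": [0, 0, 0], "grip": 0.235},
    {"xyz": [-26, 0, 60], "turn": [0, 0, 0], "grip": 0.235},
    {"xyz": [-34, 0, 60], "turn": [0, 0, 0], "grip": 0.235},
    {"xyz": [-42, 0, 60], "turn": [0, 0, 0], "grip": 0.235},
    {"xyz": [-42, 0, 60], "turn": [0, 0, 0], "grip": 0.235},
  ],
)

```text
clock: 2.52
tcp_pos: [0.5208, 0.039, 0.011]
orientation: [0.001, 0.673, 0.739, 0.001]
wrist_force: [0.4, -0.2, -0.6]
finger_gap: 0.0202
grip_force: 0.0
```

```bash
python3 - <<'E'
from h import *
tcp(); im=caps(); a=cv2.resize(im[150:310,205:425],(396,288),interpolation=cv2.INTER_CUBIC)
im=cam("side")["color"]; b=cv2.resize(im[180:300,210:375],(396,288),interpolation=cv2.INTER_CUBIC)
cv2.imwrite("pics/p1.png",np.hstack([a,b]))
E
```

```text
t 2.52 tray [-97.7  -0.2] z 11.0 yaw err tool y vs tray y -0.0023 F [ 0.4 -0.2 -0.6] gap 0.0202 toolz [ 0.002 -0.001 -1.   ]
[-101.7   46.6] [257, 156, 49, 77, 1595] [282.4 195.8]
[-2.  77.8] [338, 183, 5, 7, 30] [340.2 186.1]
[-114.   -21.8] [267, 221, 4, 8, 23] [268.4 224.8]
[-119.2  -46.6] [254, 231, 19, 20, 300] [262.9 240.3]
```

View pics/p1.png

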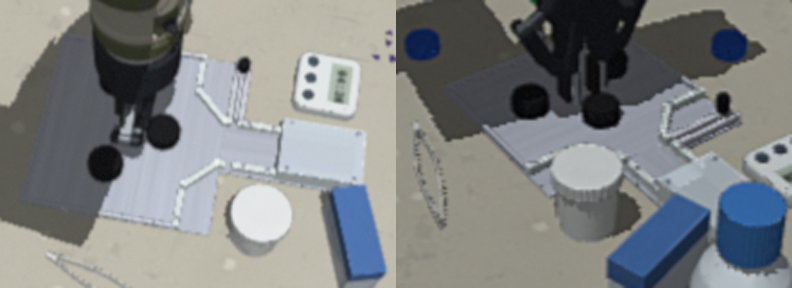

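The left crop shows the cap at (163,130) nested ahead of the fingers and moving straight. Continuing the push.

Request:
apply_moves(
  rows=[
    {"xyz": [-9, 0, 2], "turn": [0, 0, 0], "grip": 0.235},
    {"xyz": [-18, 0, 2], "turn": [0, 0, 0], "grip": 0.235},
    {"xyz": [-27, 0, 2], "turn": [0, 0, 0], "grip": 0.235},
    {"xyz": [-36, 0, 2], "turn": [0, 0, 0], "grip": 0.235},
    {"xyz": [-45, 0, 2], "turn": [0, 0, 0], "grip": 0.235},
    {"xyz": [-54, 0, 2], "turn": [0, 0, 0], "grip": 0.235},
    {"xyz": [-62, 0, 2], "turn": [0, 0, 0], "grip": 0.235},
    {"xyz": [-62, 0, 2], "turn": [0, 0, 0], "grip": 0.235},
    {"xyz": [-56, 0, 2], "turn": [0, 0, 0], "grip": 0.0},
    {"xyz": [-54, 0, 2], "turn": [0, 0, 0], "grip": 0.0},
    {"xyz": [-54, 0, 2], "turn": [0, 0, 0], "grip": 0.0},
  ],
)

```text
clock: 3.53
tcp_pos: [0.5245, -0.012, 0.0079]
orientation: [-0.0, 0.672, 0.74, 0.0]
wrist_force: [-0.0, 0.4, -0.3]
finger_gap: -0.0001
grip_force: 0.0
```

```bash
python3 - <<'E'
from h import *
tcp(); im=caps(); a=cv2.resize(im[150:310,205:425],(396,288),interpolation=cv2.INTER_CUBIC)
im=cam("side")["color"]; b=cv2.resize(im[180:300,210:375],(396,288),interpolation=cv2.INTER_CUBIC)
cv2.imwrite("pics/p2.png",np.hstack([a,b]))
E
```

```text
t 3.53 tray [-46.6  -1.5] z 7.9 yaw err tool y vs tray y 0.0009 F [-0.   0.4 -0.3] gap -0.0001 toolz [-0.     0.001 -1.   ]
[-18.5 107.6] [330, 168, 8, 7, 32] [333.2 170.9]
[-50.2  48.3] [290, 172, 53, 51, 875] [310.7 199.5]
[-126.7   47.9] [260, 184, 18, 19, 270] [268.9 193. ]
[-8.9 -4.3] [321, 220, 18, 19, 246] [329.7 229. ]
[-118.6  -46.8] [254, 231, 19, 20, 304] [263.2 240.5]
```

View pics/p2.png

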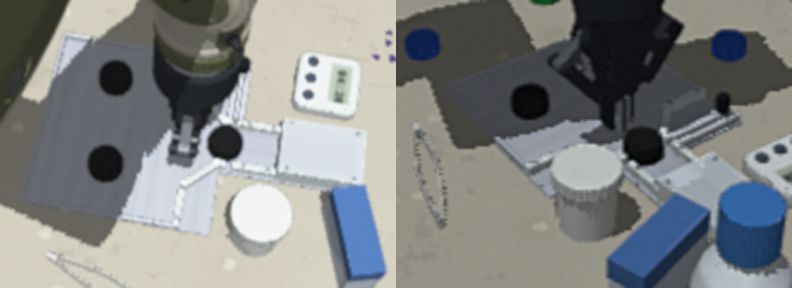

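The cap is in the slot mouth at crop (225,142), pixel (330,229), with the fingers behind it at (183,147). I'll measure the slot's axis from the rails in crop1 before entering it.

```bash
python3 - <<'E'
from h import *
r=cam("scene")
for p in [(478,246),(556,259),(463,331),(548,344),(452,241),(438,324)]: print(p,tray(ray(r,205+p[0]/3.6,150+p[1]/3.6,.012)))
E
```

```text
(478, 246) [ 2.8 23.9]
(556, 259) [41.6 23.7]
(463, 331) [  1.4 -23.4]
(548, 344) [ 42.6 -22.8]
(452, 241) [-10.3  24.4]
(438, 324) [-11.  -21.8]
```

Request:
apply_moves(
  rows=[
    {"xyz": [-6, 1.5, 0], "turn": [0, 0, 0], "grip": 0},
    {"xyz": [-12, 1.5, 0], "turn": [0, 0, 0], "grip": 0},
    {"xyz": [-18, 1.5, 0], "turn": [0, 0, 0], "grip": 0},
    {"xyz": [-25, 1.5, 0], "turn": [0, 0, 0], "grip": 0},
    {"xyz": [-32, 1.5, 0], "turn": [0, 0, 0], "grip": 0},
    {"xyz": [-39, 1.5, 0], "turn": [0, 0, 0], "grip": 0},
    {"xyz": [-46, 1.5, 0], "turn": [0, 0, 0], "grip": 0},
    {"xyz": [-53, 1.5, 0], "turn": [0, 0, 0], "grip": 0},
    {"xyz": [-60, 1.5, 0], "turn": [0, 0, 0], "grip": 0},
    {"xyz": [-66, 1.5, 0], "turn": [0, 0, 0], "grip": 0},
    {"xyz": [-70, 1.5, 0], "turn": [0, 0, 0], "grip": 0},
  ],
)

```text
clock: 4.6
tcp_pos: [0.5332, -0.0835, 0.008]
orientation: [0.0, 0.673, 0.74, 0.0]
wrist_force: [0.6, -0.3, 0.4]
finger_gap: 0.0002
grip_force: 0.0
```

```bash
python3 - <<'E'
from h import *
tcp(); im=caps(); a=cv2.resize(im[150:310,205:425],(396,288),interpolation=cv2.INTER_CUBIC)
im=cam("side")["color"]; b=cv2.resize(im[180:300,210:375],(396,288),interpolation=cv2.INTER_CUBIC)
cv2.imwrite("pics/p3.png",np.hstack([a,b]))
E
```

```text
t 4.6 tray [25.4  0.4] z 8.0 yaw err tool y vs tray y -0.0008 F [ 0.6 -0.3  0.4] gap 0.0002 toolz [ 0. -0. -1.]
[28.1 50.8] [337, 173, 48, 59, 969] [354.2 205.2]
[ 71.6 105.2] [377, 177, 11, 8, 47] [382.4 179.6]
[-87.1 -28.7] [278, 224, 12, 15, 34] [283.1 230.9]
[-184.9  -50.4] [222, 230, 6, 6, 26] [224.4 232.8]
[-165.3  -72.3] [231, 243, 5, 7, 18] [232.8 246.2]
[-110.6  -70.1] [260, 245, 11, 13, 31] [265.  250.4]
```

View pics/p3.png

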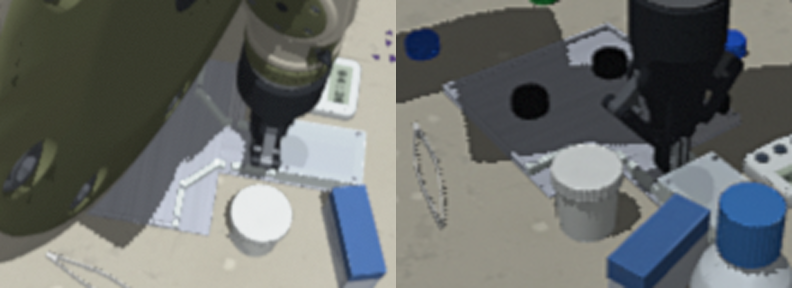

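The side view shows the fingers in the slot, and cap 1 shows through the clear cover at crop (290,150). Next is the −y cap: lift, move behind it and descend.

Request:
apply_moves(
  rows=[
    {"xyz": [2, 0, -30], "turn": [0, 0, 0], "grip": 0},
    {"xyz": [4, 0, -62], "turn": [0, 0, 0], "grip": 0},
    {"xyz": [40, -10, -62], "turn": [0, 0, 0], "grip": 0.235},
    {"xyz": [75, -20, -62], "turn": [0, 0, 0], "grip": 0.235},
    {"xyz": [110, -29, -62], "turn": [0, 0, 0], "grip": 0.235},
    {"xyz": [145, -38, -62], "turn": [0, 0, 0], "grip": 0.235},
    {"xyz": [184, -47, -62], "turn": [0, 0, 0], "grip": 0.235},
    {"xyz": [184, -47, -62], "turn": [0, 0, 0], "grip": 0.235},
    {"xyz": [184, -47, -30], "turn": [0, 0, 0], "grip": 0.235},
    {"xyz": [184, -47, -5], "turn": [0, 0, 0], "grip": 0.235},
    {"xyz": [184, -47, 0], "turn": [0, 0, 0], "grip": 0.235},
  ],
)

```text
clock: 5.62
tcp_pos: [0.4659, 0.0965, 0.005]
orientation: [-0.002, 0.672, 0.74, -0.002]
wrist_force: [-1.2, -0.6, -0.5]
finger_gap: 0.0198
grip_force: 0.0
```

```bash
python3 - <<'E'
from h import *
tcp(); caps()
E
```

```text
t 5.62 tray [-160.1  -49.4] z 5.0 yaw err tool y vs tray y 0.0011 F [-1.2 -0.6 -0.5] gap 0.0198 toolz [-0.005 -0.    -1.   ]
[-168.8    0.3] [208, 177, 70, 77, 2065] [240.5 212.1]
[-2.5 78. ] [337, 183, 6, 7, 34] [339.9 185.9]
[ 39.5 -12.2] [357, 229, 3, 12, 22] [357.9 234.3]
[-118.5  -46.8] [255, 232, 18, 18, 268] [263.2 240.5]
```

Request:
apply_moves(
  rows=[
    {"xyz": [-6, 2, -3], "turn": [0, 0, 0], "grip": 0.235},
    {"xyz": [-14, 2, -3], "turn": [0, 0, 0], "grip": 0.235},
    {"xyz": [-22, 2, -3], "turn": [0, 0, 0], "grip": 0.235},
    {"xyz": [-30, 2, -3], "turn": [0, 0, 0], "grip": 0.235},
    {"xyz": [-38, 2, -3], "turn": [0, 0, 0], "grip": 0.235},
    {"xyz": [-46, 2, -3], "turn": [0, 0, 0], "grip": 0.235},
    {"xyz": [-53, 2, -3], "turn": [0, 0, 0], "grip": 0.235},
    {"xyz": [-60, 2, -3], "turn": [0, 0, 0], "grip": 0.235},
    {"xyz": [-60, 2, -3], "turn": [0, 0, 0], "grip": 0.235},
    {"xyz": [-48, 2, -3], "turn": [0, 0, 0], "grip": 0.59},
    {"xyz": [-45, 2, -3], "turn": [0, 0, 0], "grip": 0.59},
    {"xyz": [-45, 2, -3], "turn": [0, 0, 0], "grip": 0.59},
  ],
)

```text
clock: 6.67
tcp_pos: [0.4747, 0.0521, 0.0109]
orientation: [-0.0, 0.672, 0.74, -0.0]
wrist_force: [-0.0, -0.1, 0.1]
finger_gap: 0.0502
grip_force: 0.0
```

```bash
python3 - <<'E'
from h import *
tcp(); caps()
E
```

```text
t 6.67 tray [-115.1  -44.9] z 10.9 yaw err tool y vs tray y 0.0009 F [-0.  -0.1  0.1] gap 0.0502 toolz [-0.  0. -1.]
[-174.5   96. ] [225, 151, 48, 32, 1041] [248.5 167. ]
[-126.1   -4.2] [239, 181, 51, 80, 1546] [263.7 218.2]
[-2.3 77.9] [337, 183, 6, 7, 32] [340. 186.]
[ 39.6 -12.9] [357, 230, 3, 11, 20] [357.9 234.7]
[-70.8 -48. ] [282, 237, 18, 18, 265] [290.5 245.7]
```

Request:
apply_moves(
  rows=[
    {"xyz": [-12, -2, 3], "turn": [0, 0, 0], "grip": 0.59},
    {"xyz": [-24, -2, 3], "turn": [0, 0, 0], "grip": 0.59},
    {"xyz": [-36, -2, 3], "turn": [0, 0, 0], "grip": 0.59},
    {"xyz": [-43, -2, 3], "turn": [0, 0, 0], "grip": 0.59},
    {"xyz": [-43, 7, 3], "turn": [0, 0, 0], "grip": 0.59},
    {"xyz": [-43, 15, 3], "turn": [0, 0, 0], "grip": 0.59},
    {"xyz": [-43, 23, 3], "turn": [0, 0, 0], "grip": 0.59},
    {"xyz": [-43, 31, 3], "turn": [0, 0, 0], "grip": 0.59},
    {"xyz": [-43, 39, 3], "turn": [0, 0, 0], "grip": 0.59},
    {"xyz": [-43, 46, 3], "turn": [0, 0, 0], "grip": 0.59},
    {"xyz": [-43, 52, 3], "turn": [0, 0, 0], "grip": 0.59},
    {"xyz": [-43, 52, 3], "turn": [0, 0, 0], "grip": 0.59},
  ],
)

```text
clock: 7.72
tcp_pos: [0.5327, 0.0139, 0.0081]
orientation: [0.001, 0.672, 0.74, 0.0]
wrist_force: [-0.2, 0.3, 0.5]
finger_gap: 0.0503
grip_force: 0.0
```

```bash
python3 - <<'E'
from h import *
tcp(); im=caps(); a=cv2.resize(im[150:310,205:425],(396,288),interpolation=cv2.INTER_CUBIC)
im=cam("side")["color"]; b=cv2.resize(im[180:300,210:375],(396,288),interpolation=cv2.INTER_CUBIC)
cv2.imwrite("pics/p4.png",np.hstack([a,b]))
E
```

```text
t 7.72 tray [-71.6   9.1] z 8.1 yaw err tool y vs tray y 0.0004 F [-0.2  0.3  0.5] gap 0.0503 toolz [ 0.001 -0.    -1.   ]
[-89.  50.] [260, 163, 63, 72, 1394] [289.6 195.3]
[-41.7 100.7] [317, 166, 7, 13, 33] [320.1 172.1]
[-2.1 77.5] [338, 183, 5, 7, 29] [340.1 186.2]
[ 39.6 -12.5] [357, 230, 3, 11, 19] [357.9 234.5]
```

View pics/p4.png

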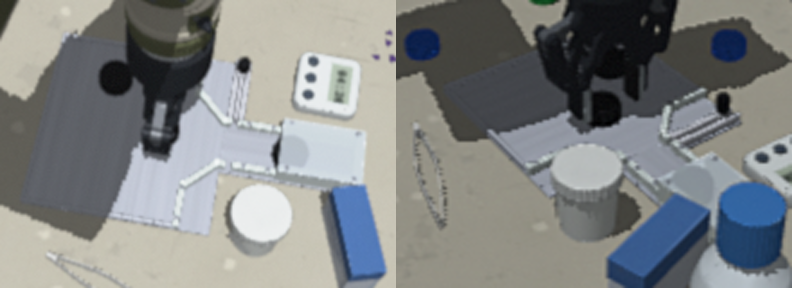

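The crop shows the cap caged between the fingers near the middle line, at about (158,132). I'll lift off, step back and come down behind it in a V.

Request:
apply_moves(
  rows=[
    {"xyz": [0, -6, 0], "turn": [0, 0, 0], "grip": 0.59},
    {"xyz": [0, -6, 0], "turn": [0, 0, 0], "grip": 0.59},
    {"xyz": [0, -6, -20], "turn": [0, 0, 0], "grip": 0.59},
    {"xyz": [0, -7, -50], "turn": [0, 0, 0], "grip": 0.59},
    {"xyz": [20, -8, -50], "turn": [0, 0, 0], "grip": 0.235},
    {"xyz": [42, -8, -50], "turn": [0, 0, 0], "grip": 0.235},
    {"xyz": [42, -8, -50], "turn": [0, 0, 0], "grip": 0.235},
    {"xyz": [42, -8, -25], "turn": [0, 0, 0], "grip": 0.235},
    {"xyz": [42, -8, -5], "turn": [0, 0, 0], "grip": 0.235},
    {"xyz": [42, -8, 0], "turn": [0, 0, 0], "grip": 0.235},
  ],
)

```text
clock: 8.65
tcp_pos: [0.5161, 0.0547, 0.0054]
orientation: [-0.002, 0.673, 0.74, -0.002]
wrist_force: [0.2, 0.3, 0.5]
finger_gap: 0.02
grip_force: 0.0
```

```bash
python3 - <<'E'
from h import *
tcp(); caps()
E
```

```text
t 8.65 tray [-113.8   -3.4] z 5.4 yaw err tool y vs tray y -0.0001 F [0.2 0.3 0.5] gap 0.02 toolz [-0.005  0.    -1.   ]
[-124.4   52.8] [246, 156, 50, 68, 1405] [270.6 190.9]
[-2.3 77.9] [337, 183, 6, 7, 32] [340. 186.]
[-71.4  -1.4] [286, 213, 18, 18, 255] [294.5 221.8]
[-129.4  -28.1] [256, 223, 6, 8, 34] [258.9 226.5]
[-107.6  -28.1] [268, 226, 6, 6, 21] [271.4 228.6]
[ 39.6 -12.9] [357, 230, 3, 11, 20] [357.9 234.7]
```

Request:
apply_moves(
  rows=[
    {"xyz": [-8, 2, -3], "turn": [0, 0, 0], "grip": 0.235},
    {"xyz": [-17, 3, -3], "turn": [0, 0, 0], "grip": 0.235},
    {"xyz": [-26, 3, -3], "turn": [0, 0, 0], "grip": 0.235},
    {"xyz": [-35, 3, -3], "turn": [0, 0, 0], "grip": 0.235},
    {"xyz": [-44, 3, -3], "turn": [0, 0, 0], "grip": 0.235},
    {"xyz": [-53, 3, -3], "turn": [0, 0, 0], "grip": 0.235},
    {"xyz": [-62, 3, -3], "turn": [0, 0, 0], "grip": 0.235},
    {"xyz": [-71, 3, -3], "turn": [0, 0, 0], "grip": 0.235},
    {"xyz": [-79, 3, -3], "turn": [0, 0, 0], "grip": 0.235},
    {"xyz": [-79, 3, -3], "turn": [0, 0, 0], "grip": 0.235},
    {"xyz": [-72, 3, -3], "turn": [0, 0, 0], "grip": 0},
    {"xyz": [-70, 3, -3], "turn": [0, 0, 0], "grip": 0},
  ],
)

```text
clock: 9.7
tcp_pos: [0.5281, -0.0138, 0.0108]
orientation: [-0.001, 0.673, 0.74, 0.0]
wrist_force: [-0.1, 1.0, -0.4]
finger_gap: 0.0001
grip_force: 0.0
```

```bash
python3 - <<'E'
from h import *
tcp(); caps()
E
```

```text
t 9.7 tray [-44.4   2. ] z 10.8 yaw err tool y vs tray y -0.0002 F [-0.1  1.  -0.4] gap 0.0001 toolz [-0.001  0.001 -1.   ]
[-197.2   92. ] [232, 159, 8, 9, 17] [235.6 163. ]
[-48.5  53.9] [292, 168, 51, 55, 899] [312.1 197. ]
[-126.6   47.9] [261, 184, 17, 19, 269] [268.9 193. ]
[-5.9 -1.3] [323, 219, 18, 18, 250] [331.6 227.8]
[ 39.7 -12.9] [357, 230, 3, 11, 17] [357.9 234.7]
```

Request:
apply_moves(
  rows=[
    {"xyz": [-6, -1.5, 2], "turn": [0, 0, 0], "grip": 0},
    {"xyz": [-12, -1.5, 2], "turn": [0, 0, 0], "grip": 0},
    {"xyz": [-18, -1.5, 2], "turn": [0, 0, 0], "grip": 0},
    {"xyz": [-25, -1.5, 2], "turn": [0, 0, 0], "grip": 0},
    {"xyz": [-32, -1.5, 2], "turn": [0, 0, 0], "grip": 0},
    {"xyz": [-39, -1.5, 2], "turn": [0, 0, 0], "grip": 0},
    {"xyz": [-46, -1.5, 2], "turn": [0, 0, 0], "grip": 0},
    {"xyz": [-53, -1.5, 2], "turn": [0, 0, 0], "grip": 0},
    {"xyz": [-60, -1.5, 2], "turn": [0, 0, 0], "grip": 0},
    {"xyz": [-66, -1.5, 2], "turn": [0, 0, 0], "grip": 0},
    {"xyz": [-70, -1.5, 2], "turn": [0, 0, 0], "grip": 0},
  ],
)

```text
clock: 10.67
tcp_pos: [0.5339, -0.0854, 0.009]
orientation: [0.0, 0.673, 0.74, 0.0]
wrist_force: [-0.5, 0.4, 0.1]
finger_gap: 0.0002
grip_force: 0.1
```

```bash
python3 - <<'E'
from h import *
tcp()
E
```

```text
t 10.67 tray [27.4  0.9] z 9.0 yaw err tool y vs tray y -0.0008 F [-0.5  0.4  0.1] gap 0.0002 toolz [ 0. -0. -1.]
```

Request:
apply_moves(
  rows=[
    {"xyz": [2, 0, -30], "turn": [0, 0, 0], "grip": 0},
    {"xyz": [4, 0, -62], "turn": [0, 0, 0], "grip": 0},
    {"xyz": [40, 10, -62], "turn": [0, 0, 0], "grip": 0.235},
    {"xyz": [77, 20, -62], "turn": [0, 0, 0], "grip": 0.235},
    {"xyz": [114, 29, -62], "turn": [0, 0, 0], "grip": 0.235},
    {"xyz": [152, 38, -62], "turn": [0, 0, 0], "grip": 0.235},
    {"xyz": [192, 47, -62], "turn": [0, 0, 0], "grip": 0.235},
    {"xyz": [192, 47, -62], "turn": [0, 0, 0], "grip": 0.235},
    {"xyz": [192, 47, -30], "turn": [0, 0, 0], "grip": 0.235},
    {"xyz": [192, 47, -6], "turn": [0, 0, 0], "grip": 0.235},
    {"xyz": [192, 47, -1], "turn": [0, 0, 0], "grip": 0.235},
  ],
)

```text
clock: 11.58
tcp_pos: [0.5592, 0.1112, 0.0063]
orientation: [-0.002, 0.672, 0.74, -0.002]
wrist_force: [-0.3, 0.4, -0.7]
finger_gap: 0.0201
grip_force: 0.0
```

```bash
python3 - <<'E'
from h import *
tcp(); im=caps(); a=cv2.resize(im[150:310,205:425],(396,288),interpolation=cv2.INTER_CUBIC)
im=cam("side")["color"]; b=cv2.resize(im[180:300,210:375],(396,288),interpolation=cv2.INTER_CUBIC)
cv2.imwrite("pics/p5.png",np.hstack([a,b]))
E
```

```text
t 11.58 tray [-165.9   44.8] z 6.3 yaw err tool y vs tray y 0.0009 F [-0.3  0.4 -0.7] gap 0.0201 toolz [-0.006 -0.    -1.   ]
[-182.8  109.5] [220, 118, 48, 85, 1974] [245.6 160.3]
[-2.5 78. ] [337, 183, 6, 7, 34] [339.9 185.9]
[-127.4   48. ] [260, 185, 18, 17, 258] [268.5 192.9]
```

View pics/p5.png

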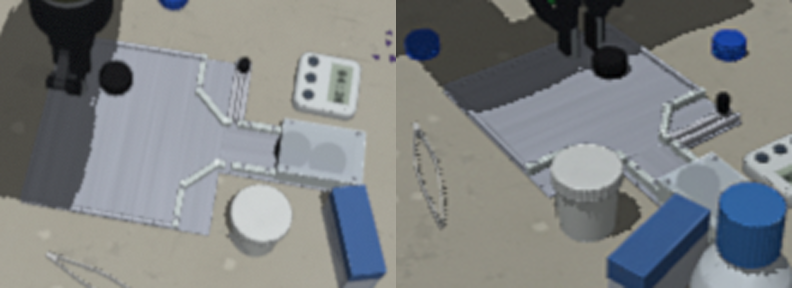

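Two caps sit under the cover, at crop (293,148) and (327,158), and the third is at (115,77) ahead of the fingers.

Request:
apply_moves(
  rows=[
    {"xyz": [-6, 3, -3], "turn": [0, 0, 0], "grip": 0.235},
    {"xyz": [-15, 3, -3], "turn": [0, 0, 0], "grip": 0.235},
    {"xyz": [-23, 3, -3], "turn": [0, 0, 0], "grip": 0.235},
    {"xyz": [-31, 3, -3], "turn": [0, 0, 0], "grip": 0.235},
    {"xyz": [-39, 3, -3], "turn": [0, 0, 0], "grip": 0.235},
    {"xyz": [-47, 3, -3], "turn": [0, 0, 0], "grip": 0.235},
    {"xyz": [-55, 3, -3], "turn": [0, 0, 0], "grip": 0.235},
    {"xyz": [-64, 3, -3], "turn": [0, 0, 0], "grip": 0.235},
    {"xyz": [-64, 3, -3], "turn": [0, 0, 0], "grip": 0.235},
    {"xyz": [-52, 3, -3], "turn": [0, 0, 0], "grip": 0.59},
    {"xyz": [-49, 3, -3], "turn": [0, 0, 0], "grip": 0.59},
    {"xyz": [-49, 3, -3], "turn": [0, 0, 0], "grip": 0.59},
  ],
)

```text
clock: 12.68
tcp_pos: [0.5694, 0.064, 0.0129]
orientation: [-0.0, 0.672, 0.741, -0.0]
wrist_force: [-0.1, -0.5, -0.1]
finger_gap: 0.0502
grip_force: 0.0
```

```bash
python3 - <<'E'
from h import *
tcp(); caps()
r=cam("side"); im=r["color"]; m=(im.max(2)<50).astype(np.uint8)
n,l,st,c=cv2.connectedComponentsWithStats(m)
for i in range(1,n):
    t=tray(ray(r,*c[i],.015))
    if st[i,4]>60 and -190<t[0]<130 and abs(t[1])<100: print("side",t,st[i].tolist(),c[i].round(1))
E
```

```text
t 12.68 tray [-118.    50.5] z 12.9 yaw err tool y vs tray y 0.0016 F [-0.1 -0.5 -0.1] gap 0.0502 toolz [-0.001  0.    -1.   ]
[-2.4 78. ] [337, 183, 6, 7, 33] [340.  185.9]
[-72.   46.5] [291, 190, 17, 18, 242] [298.6 198.4]
side [-69.7  47.6] [306, 210, 15, 15, 183] [313.2 217. ]
```

Request:
apply_moves(
  rows=[
    {"xyz": [-12, -3, 4], "turn": [0, 0, 0], "grip": 0.59},
    {"xyz": [-24, -3, 4], "turn": [0, 0, 0], "grip": 0.59},
    {"xyz": [-36, -3, 4], "turn": [0, 0, 0], "grip": 0.59},
    {"xyz": [-46, -3, 4], "turn": [0, 0, 0], "grip": 0.59},
    {"xyz": [-46, -12, 4], "turn": [0, 0, 0], "grip": 0.59},
    {"xyz": [-46, -20, 4], "turn": [0, 0, 0], "grip": 0.59},
    {"xyz": [-46, -28, 4], "turn": [0, 0, 0], "grip": 0.59},
    {"xyz": [-46, -36, 4], "turn": [0, 0, 0], "grip": 0.59},
    {"xyz": [-46, -44, 4], "turn": [0, 0, 0], "grip": 0.59},
    {"xyz": [-46, -51, 4], "turn": [0, 0, 0], "grip": 0.59},
    {"xyz": [-46, -57, 4], "turn": [0, 0, 0], "grip": 0.59},
    {"xyz": [-46, -57, 4], "turn": [0, 0, 0], "grip": 0.59},
  ],
)

```text
clock: 13.78
tcp_pos: [0.5157, 0.0117, 0.0089]
orientation: [-0.001, 0.673, 0.74, -0.0]
wrist_force: [0.5, -0.6, -0.2]
finger_gap: 0.0503
grip_force: 0.0
```

Request:
apply_moves(
  rows=[
    {"xyz": [0, 5, 0], "turn": [0, 0, 0], "grip": 0.59},
    {"xyz": [0, 5, 0], "turn": [0, 0, 0], "grip": 0.59},
    {"xyz": [0, 5, -20], "turn": [0, 0, 0], "grip": 0.59},
    {"xyz": [0, 6, -50], "turn": [0, 0, 0], "grip": 0.59},
    {"xyz": [20, 6, -50], "turn": [0, 0, 0], "grip": 0.235},
    {"xyz": [42, 6, -50], "turn": [0, 0, 0], "grip": 0.235},
    {"xyz": [42, 6, -50], "turn": [0, 0, 0], "grip": 0.235},
    {"xyz": [42, 6, -25], "turn": [0, 0, 0], "grip": 0.235},
    {"xyz": [42, 6, -5], "turn": [0, 0, 0], "grip": 0.235},
    {"xyz": [42, 6, 0], "turn": [0, 0, 0], "grip": 0.235},
  ],
)

```text
clock: 14.62
tcp_pos: [0.518, 0.0539, 0.0064]
orientation: [-0.001, 0.673, 0.74, -0.001]
wrist_force: [-0.4, -0.1, -0.7]
finger_gap: 0.0202
grip_force: 0.0
```

```bash
python3 - <<'E'
from h import *
tcp(); caps()
E
```

```text
t 14.62 tray [-112.8   -1.6] z 6.4 yaw err tool y vs tray y 0.0002 F [-0.4 -0.1 -0.7] gap 0.0202 toolz [-0.004  0.    -1.   ]
[-123.4   55.8] [247, 155, 49, 68, 1425] [271.5 189.6]
[-2.3 77.9] [337, 183, 6, 7, 32] [340. 186.]
[-74.   -4.5] [285, 214, 17, 19, 254] [292.8 223.1]
[-128.6  -25.9] [257, 222, 6, 8, 37] [259.6 225.5]
[-106.2  -25.9] [269, 225, 6, 6, 21] [272.4 227.6]
```

Request:
apply_moves(
  rows=[
    {"xyz": [-7, -2, -3], "turn": [0, 0, 0], "grip": 0.235},
    {"xyz": [-16, -2, -3], "turn": [0, 0, 0], "grip": 0.235},
    {"xyz": [-25, -1, -3], "turn": [0, 0, 0], "grip": 0.235},
    {"xyz": [-34, 0, -3], "turn": [0, 0, 0], "grip": 0.235},
    {"xyz": [-43, 1, -3], "turn": [0, 0, 0], "grip": 0.235},
    {"xyz": [-52, 1.5, -3], "turn": [0, 0, 0], "grip": 0.235},
    {"xyz": [-61, 1.5, -3], "turn": [0, 0, 0], "grip": 0.235},
    {"xyz": [-70, 1.5, -3], "turn": [0, 0, 0], "grip": 0.235},
    {"xyz": [-78, 1.5, -3], "turn": [0, 0, 0], "grip": 0.235},
    {"xyz": [-78, 1.5, -3], "turn": [0, 0, 0], "grip": 0.235},
    {"xyz": [-71, 1.5, -3], "turn": [0, 0, 0], "grip": 0},
    {"xyz": [-69, 1.5, -3], "turn": [0, 0, 0], "grip": 0},
  ],
)

```text
clock: 15.67
tcp_pos: [0.5271, -0.0139, 0.0118]
orientation: [-0.001, 0.673, 0.74, 0.0]
wrist_force: [-1.2, -0.4, -0.0]
finger_gap: -0.0003
grip_force: 0.0
```

```bash
python3 - <<'E'
from h import *
tcp(); caps()
E
```

```text
t 15.67 tray [-44.4   0.9] z 11.8 yaw err tool y vs tray y -0.0003 F [-1.2 -0.4 -0. ] gap -0.0003 toolz [-0.001  0.001 -1.   ]
[-48.4  53.3] [292, 169, 51, 54, 900] [312.2 197.3]
[-5.9 -2.3] [323, 220, 18, 18, 254] [331.5 228.3]
```

Request:
apply_moves(
  rows=[
    {"xyz": [-7, -0.5, 3], "turn": [0, 0, 0], "grip": 0},
    {"xyz": [-14, -0.5, 3], "turn": [0, 0, 0], "grip": 0},
    {"xyz": [-20, -0.5, 3], "turn": [0, 0, 0], "grip": 0},
    {"xyz": [-26, -0.5, 3], "turn": [0, 0, 0], "grip": 0},
    {"xyz": [-31, -0.5, 3], "turn": [0, 0, 0], "grip": 0},
    {"xyz": [-36, -0.5, 3], "turn": [0, 0, 0], "grip": 0},
    {"xyz": [-39, -0.5, 3], "turn": [0, 0, 0], "grip": 0},
    {"xyz": [-42, -0.5, 3], "turn": [0, 0, 0], "grip": 0},
    {"xyz": [-42, -0.5, 3], "turn": [0, 0, 0], "grip": 0},
  ],
)

```text
clock: 16.47
tcp_pos: [0.531, -0.0569, 0.009]
orientation: [-0.0, 0.673, 0.74, 0.0]
wrist_force: [0.0, 0.1, 0.3]
finger_gap: 0.0003
grip_force: 0.0
```

```bash
python3 - <<'E'
from h import *
tcp(); caps()
E
```

```text
t 16.47 tray [-1.3  0.8] z 9.0 yaw err tool y vs tray y -0.0008 F [0.  0.1 0.3] gap 0.0003 toolz [-0.     0.001 -1.   ]
[ 5.5 38.4] [320, 171, 48, 70, 1142] [340.8 209.1]
[ 39.6 108. ] [362, 173, 8, 7, 32] [364.9 175.6]
```

Now I'll back off, lift and stand beyond the knob on its +y side, with tray y at about 118.

Request:
apply_moves(
  rows=[
    {"xyz": [4, 0, 0], "turn": [0, 0, 0], "grip": 0},
    {"xyz": [5, 0, -30], "turn": [0, 0, 0], "grip": 0},
    {"xyz": [5, 0, -65], "turn": [0, 0, 0], "grip": 0},
    {"xyz": [4, 35, -65], "turn": [0, 0, 0], "grip": 0},
    {"xyz": [2, 70, -65], "turn": [0, 0, 0], "grip": 0},
    {"xyz": [0, 100, -65], "turn": [0, 0, 0], "grip": 0},
    {"xyz": [0, 118, -65], "turn": [0, 0, 0], "grip": 0},
    {"xyz": [0, 118, -65], "turn": [0, 0, 0], "grip": 0},
  ],
)

```text
clock: 17.18
tcp_pos: [0.6524, -0.0449, 0.074]
orientation: [0.002, 0.672, 0.74, 0.001]
wrist_force: [0.7, -0.7, 1.1]
finger_gap: -0.0
grip_force: 0.0
```

```bash
python3 - <<'E'
from h import *
tcp(); im=caps(); a=cv2.resize(im[150:310,205:425],(396,288),interpolation=cv2.INTER_CUBIC)
r=cam("side");im=r["color"]; b=cv2.resize(im[180:300,210:375],(396,288),interpolation=cv2.INTER_CUBIC)
cv2.imwrite("pics/p6.png",np.hstack([a,b]))
E
```

```text
t 17.18 tray [ -1.7 122.7] z 74.0 yaw err tool y vs tray y 0.0011 F [ 0.7 -0.7  1.1] gap -0.0 toolz [ 0.004 -0.    -1.   ]
[-2.4 78. ] [337, 183, 6, 7, 33] [340.  185.9]
[27.5 -2.4] [342, 223, 18, 18, 271] [350.5 231.5]
```

View pics/p6.png

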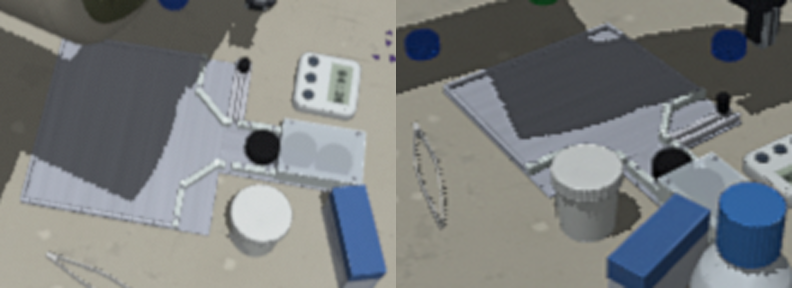

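All three caps are past the gate: two under the cover at crop (303,148) and (333,158), and the third at (262,147), with its rear edge at x of about 10 mm. Next I'll lower the fingers beside the knob and push it across.

Request:
apply_moves(
  rows=[
    {"xyz": [0, 0, 30], "turn": [0, 0, 0], "grip": 0},
    {"xyz": [0, -2, 48], "turn": [0, 0, 0], "grip": 0},
    {"xyz": [0, -10, 51], "turn": [0, 0, 0], "grip": 0},
    {"xyz": [0, -18, 51], "turn": [0, 0, 0], "grip": 0},
    {"xyz": [0, -24, 51], "turn": [0, 0, 0], "grip": 0},
    {"xyz": [0, -30, 51], "turn": [0, 0, 0], "grip": 0},
    {"xyz": [0, -36, 51], "turn": [0, 0, 0], "grip": 0},
    {"xyz": [0, -42, 51], "turn": [0, 0, 0], "grip": 0},
    {"xyz": [0, -48, 51], "turn": [0, 0, 0], "grip": 0},
    {"xyz": [0, -54, 51], "turn": [0, 0, 0], "grip": 0},
    {"xyz": [0, -60, 51], "turn": [0, 0, 0], "grip": 0},
    {"xyz": [0, -60, 51], "turn": [0, 0, 0], "grip": 0},
  ],
)

```text
clock: 18.28
tcp_pos: [0.5876, -0.0513, 0.0233]
orientation: [-0.0, 0.673, 0.74, -0.0]
wrist_force: [-0.9, -0.5, 0.7]
finger_gap: 0.0001
grip_force: 0.3
```

```bash
python3 - <<'E'
from h import *
tcp(); caps()
E
```

```text
t 18.28 tray [-1.5 57.6] z 23.3 yaw err tool y vs tray y -0.0005 F [-0.9 -0.5  0.7] gap 0.0001 toolz [-0.001 -0.    -1.   ]
[-193.6   94. ] [232, 156, 12, 23, 104] [238.2 166.3]
[-2.9 35.6] [334, 201, 7, 10, 49] [336.7 206.3]
[27.6 -2.5] [342, 223, 18, 18, 269] [350.6 231.5]
```

Request:
apply_moves(
  rows=[
    {"xyz": [0, -2, 0], "turn": [0, 0, 0], "grip": 0},
    {"xyz": [0, -4, 0], "turn": [0, 0, 0], "grip": 0},
    {"xyz": [0, -4, 0], "turn": [0, 0, 0], "grip": 0},
  ],
)

```text
clock: 18.58
tcp_pos: [0.5846, -0.0516, 0.0228]
orientation: [-0.0, 0.673, 0.74, -0.0]
wrist_force: [0.5, -0.0, 0.2]
finger_gap: 0.0
grip_force: 0.4
```

Request:
apply_moves(
  rows=[
    {"xyz": [0, -1.5, 0], "turn": [0, 0, 0], "grip": 0},
    {"xyz": [0, -1.5, 0], "turn": [0, 0, 0], "grip": 0},
  ],
)

```text
clock: 18.75
tcp_pos: [0.5833, -0.0517, 0.0229]
orientation: [-0.0, 0.673, 0.74, -0.0]
wrist_force: [1.5, 0.3, -0.2]
finger_gap: -0.0
grip_force: 0.5
```

```bash
python3 - <<'E'
from h import *
tcp(); caps()
E
```

```text
t 18.75 tray [-1.5 53.3] z 22.9 yaw err tool y vs tray y -0.0002 F [ 1.5  0.3 -0.2] gap -0.0 toolz [-0.  0. -1.]
[-193.4   87.8] [235, 162, 5, 9, 32] [237.1 165.2]
[-193.9   54.9] [228, 176, 9, 7, 22] [232.9 180.2]
[-2.9 31.1] [333, 204, 8, 10, 48] [336.4 208.5]
[27.6 -2.5] [342, 223, 18, 18, 267] [350.6 231.5]
```

Request:
apply_moves(
  rows=[
    {"xyz": [0, -1.5, 0], "turn": [0, 0, 0], "grip": 0},
    {"xyz": [0, -1.5, 0], "turn": [0, 0, 0], "grip": 0},
  ],
)

```text
clock: 18.97
tcp_pos: [0.5828, -0.0518, 0.0232]
orientation: [0.001, 0.673, 0.74, 0.001]
wrist_force: [3.5, 0.2, -1.0]
finger_gap: 0.0004
grip_force: 1.5
```

Request:
apply_moves(
  rows=[
    {"xyz": [0, -1, 0], "turn": [0, 0, 0], "grip": 0},
    {"xyz": [0, -1, 0], "turn": [0, 0, 0], "grip": 0},
  ],
)

```text
clock: 19.13
tcp_pos: [0.5825, -0.0519, 0.0234]
orientation: [0.001, 0.673, 0.74, 0.001]
wrist_force: [5.3, 1.0, -2.3]
finger_gap: 0.0001
grip_force: 2.3
```

Request:
apply_moves(
  rows=[
    {"xyz": [0, -1.5, 0], "turn": [0, 0, 0], "grip": 0},
    {"xyz": [0, -3, 0], "turn": [0, 0, 0], "grip": 0},
    {"xyz": [0, -3, 0], "turn": [0, 0, 0], "grip": 0},
  ],
)

```text
clock: 19.38
tcp_pos: [0.5819, -0.0522, 0.0241]
orientation: [0.003, 0.673, 0.74, 0.003]
wrist_force: [10.0, 1.0, -3.7]
finger_gap: 0.0001
grip_force: 4.2
```

```bash
python3 - <<'E'
from h import *
tcp(); caps()
E
```

```text
t 19.38 tray [-1.1 51.9] z 24.1 yaw err tool y vs tray y 0.0002 F [10.   1.  -3.7] gap 0.0001 toolz [ 0.008  0.    -1.   ]
[-197.7   77. ] [231, 166, 7, 8, 29] [233.5 169.7]
[-190.8   25.8] [229, 190, 5, 9, 26] [231.  194.2]
[-2.8 29.9] [334, 205, 7, 9, 40] [336.4 209. ]
[27.6 -2.5] [342, 223, 18, 18, 268] [350.6 231.5]
```

The gate is firmly against its stop: force rose to 10 N with almost no motion. Backing away.

Request:
apply_moves(
  rows=[
    {"xyz": [0, 8, 0], "turn": [0, 0, 0], "grip": 0},
    {"xyz": [0, 30, 0], "turn": [0, 0, 0], "grip": 0},
    {"xyz": [0, 50, -30], "turn": [0, 0, 0], "grip": 0},
    {"xyz": [0, 60, -70], "turn": [0, 0, 0], "grip": 0},
    {"xyz": [0, 60, -100], "turn": [0, 0, 0], "grip": 0},
    {"xyz": [0, 60, -100], "turn": [0, 0, 0], "grip": 0},
    {"xyz": [0, 60, -100], "turn": [0, 0, 0], "grip": 0},
  ],
)

```text
clock: 20.02
tcp_pos: [0.6385, -0.0467, 0.125]
orientation: [0.001, 0.673, 0.74, 0.001]
wrist_force: [0.4, 0.0, -0.4]
finger_gap: 0.0
grip_force: 0.0
```

```bash
python3 - <<'E'
from h import *
tcp(); caps()
r=cam("side"); im=r["color"]; m=(im.max(2)<50).astype(np.uint8)
n,l,st,c=cv2.connectedComponentsWithStats(m)
for i in range(1,n):
    t=tray(ray(r,*c[i],.026))
    if st[i,4]>15 and -40<t[0]<60 and abs(t[1])<110: print("side",t,st[i].tolist(),c[i].round(1))
E
```

```text
t 20.02 tray [ -1.2 108.8] z 125.0 yaw err tool y vs tray y -0.0001 F [ 0.4  0.  -0.4] gap 0.0 toolz [ 0.003 -0.001 -1.   ]
[-2.4 30.4] [334, 206, 6, 7, 32] [336.6 208.8]
[27.5 -2.5] [342, 223, 18, 18, 270] [350.6 231.5]
side [-0.9 31.8] [326, 227, 5, 9, 41] [328.1 231. ]
side [31.9 -8.4] [317, 242, 16, 12, 125] [323.  246.8]
```

```bash
python3 -c "
from workcell import ticket; print(ticket.hand_in())"
```

```text
the job is handed in; nothing more can be done
None
```

I pushed all three black caps past the gate into the slot, pushed the gate shut against its stop, and handed the job in at about 20 s on the robot's clock; the cup, packet and timer were left alone.

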